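# Bring the marked pigment jar to the front and hold the carousel

## Task

The blue cup hangs mouth down over the knob of the pigment carousel: lift it off and set it down, not drop it, mouth down as it is and wholly on the round cork mat, leaving the bottle, tin and plinth alone. Then turn the carousel by its knob until the red-lidded jar with the white dot lines up with the yellow pointer on the base. Finish while still gripping the knob, holding the carousel still there so that I can work from that jar.

Things in the scene. Friction and masses are not known exactly. Their poses are not given: they have to be found in the camera images.
- cup_center (a point): centre (half-way up) of the blue enamel cup, a straight cylinder 58 mm in outer diameter and 60 mm tall, wall 3.5 mm, closed top 5 mm, about 80 to 150 g. At the start it hangs mouth down over the knob with its rim resting on the carousel's hub shoulder, 90 mm above the table. The axis z points up, towards its closed end; the rim is 30 mm below this point. The knob inside fills the lower 45 mm, so lift it straight up by at least 50 mm to clear
- cup: the same cup; origin at the centre of its open rim, z up towards its closed end
- mat_top (a point): centre of the top face of the round cork drying mat, 170 mm in diameter, 5 mm thick, fixed flat on the table; z up
- knob_center (a point): centre, half-way up (112 mm above the table), of the round dark wooden knob in the middle of the carousel, on its axis: an upright cylinder 32 mm in diameter and 45 mm tall, part of the turning part, standing on the hub shoulder (72 mm in diameter, its top 90 mm above the table; the jars end lower, at 81 mm). In the rules it is called rotor_c0. Being round it can be gripped at any yaw; z up
- rotor (a joint): angle of the carousel's turning part, rad, growing counter-clockwise seen from above; 0 (or any whole turn) where the marked jar stands exactly at the pointer. At the start it lies between 0.8 and 4.2. It turns freely both ways with light friction (0.06 N m), has no end stop within a whole turn of the start and stays where it is left
- marked_jar (a point): centre of the marked jar, the only one with a red lid, with a white dot on it; 41 mm in diameter, 45 mm tall, fixed on the turning part 88 mm from the axis. The other five jars, 60 degrees apart, have black lids; all are fixed in place. The turning disc is 236 mm in diameter, light wood
- front_point (a point): where the marked jar's centre must come: 88 mm from the carousel's axis in the direction of the yellow pointer on the rim of the fixed black base (280 mm in diameter; the pointer reaches 170 mm from the axis, 24 mm high). Its x axis points outward along the pointer, away from the robot within about 60 degrees. The base is fixed to the table
- solvent: loose amber bottle, 52 mm in diameter, 120 mm tall; origin at the centre of its underside; leave alone
- tin: loose tin, 72 mm in diameter, 75 mm tall; origin at the centre of its underside; leave alone
- plinth: loose wooden plinth, foot 90 x 90 mm, 90 mm tall; origin at the centre of its underside; leave alone
Mind the look-alikes: they are no part of the job. There is more than one size of the cup; the job needs the smallest.

How it is judged:
By the outcome, as a careful person would: the job done as asked, in the order asked, and still so for the second after the job is handed in, while the arm keeps its last pose, push and grip.
It also fails if it takes over 58 s, if anything falls off the work surface, if the arm or the gripper's body presses on something with over 40 N, if the wrist force passes 120 N, or if a joint passes its speed limit or range.

## Robot

A 7-joint arm with a two-finger parallel gripper is mounted at the origin on the work surface. World frame = base frame: x ahead of the robot, y to its left, z up, the work surface at z = 0. Lengths are in m, angles in rad, forces in N, time in s.
With the tool pointing down it reaches from about 0.4 to 0.85 m from the base axis. Payload 10.4 kg.
Tool frame: the origin (TCP) lies midway between the tips of the shut fingers; the grasp point (between the pads) lies 19 mm behind it; x points along the fingers, y is the direction in which the jaws open and shut, and the axes are right-handed (so a half turn about x gives the same grasp; the last joint's range is limited). The gripper opens to 87 mm and grips with 3 to 60 N. Pads are 19 mm wide; open, the fingers measure 117 mm over their backs; the gripper's body (75 mm by 190 mm) begins 51 mm behind the grasp point.
Start: joints at [1.276, 0.332, -0.065, 1.46, 0.022, 1.35, -0.088], TCP at [0.168, -0.602, 0.223] pointing down, gripper open.
Joint ranges: [-2.6, 2.6], [-0.5, 2.12], [-1.47, 1.34], [0.16, 2.42], [-1.27, 4.41], [0.06, 2.06], [-2.6, 2.6]. Speed limits (rad/s): [2.22, 2.22, 2.79, 2.79, 3.14, 3.14, 3.14].

## Interface

Orientations are given as a rotation vector (axis times angle).
In Python, from rig import * gives the robot as it stands. The module is installed in compiled form; this text tells all that it offers.
- The arm moves only by the shell command python3 -m crank 'ROWS' [OPENING] [FORCE]. ROWS is JSON, a list of rows, each an object with "linear": the shift along the tool's x, y, z in units of 60 mm (1.0 is 60 mm), a list of three; "delta_rot": the turn, a rotation vector about the tool's x, y, z in units of 10 degrees (1.0 is 10 degrees), a list of three. A call has 1 to 20 rows; each row shifts and turns the commanded pose from where the row before left it, along the tool's axes as they then stand; what a row does not reach is not made up. A row lasts 1/8 s, in which the tool goes at most 62.5 mm and 10.7 degrees, less where a joint would pass 70% of its speed; a pose out of reach is approached as far as the arm can. A call is refused whole if a number of a shift passes 1 or a number of a turn 1, either way. A call with a gripper value outside its range is refused whole. OPENING is the closure in counts, from 0 (fully open) to 255 (shut), set as the call begins (- or left out, the last holds). The fingers move at their own pace and stop on an object; FORCE is the grip in N (left out, the last holds). Time passes only in rows, so rows that do not move let the fingers close. It gives the time, the measured TCP pose, the force and the opening at its end, in the units of the state.
- sense(): the state, without advancing time (a new reading comes with each control period).
- snapshot(name): name is "side" or "top"; returns a dict with "img" (384x512x3 uint8, red, green, blue), "camera_matrix" (3x3 intrinsics, pixels), "k1" (the pictures are not rectified: a ray, as slopes to the right and down, at radius r is drawn at 1 + k1 r^2 times it, then the intrinsics apply), "extrinsics" (4x4, takes a point from camera to world coordinates). Camera axes: x right, y down, z forward; pixel columns grow to the right and rows downward; lengths in m; the calibration is good to about 2 mm. A picture is of the moment at which its call begins. There is no depth.
- hand_in(): hands the job in, once; it reports no verdict.
Trained networks look in a picture, given as the dict that the camera call returned (one of the last four; its "shot" number tells which), for a name from the list of things; names that differ only in an ending like _2 or _b are one class to them, and where a whole thing is asked for, a point or a joint stands for the part that bears it (a point fixed in the world has none). Each returns a list of dicts, best first, with "p" (0 to 1); they miss things now and then, are a little off and sometimes report something else, mostly with a low value. They report only what shows in the picture. A call takes as long as a camera call. They do not tell look-alikes from the thing itself.
- recognise(picture, target): "position" ([column, row] in pixels, amid what is visible of it).
- outline_of(picture, target): "pixels" (384x512 bool, what is visible of it) and "position" ([column, row] in pixels, amid what is visible of it).
The state is a dict: "time_s": time; "joints": joint angles; "qd": joint speeds; "joint_efforts": joint torques, N m; "eef_pos": TCP position; "eef_rot": TCP orientation; "wrist_force": force on the tool from outside, world axes, zero at the start; "moment": the same for the moment, N m; "gripper_width": finger opening in m.
Only numpy, scipy, OpenCV 4.12 (cv2) and the standard library are available. Lean on these libraries where they do the work, as an engineer would, in place of code of your own. Each camera call takes 0.05 s, during which the arm holds its last target.

## Working session

There is one attempt and no reset: what is moved stays moved. The work goes in short steps, Python scripts to look and compute and a shell command to move; the robot and the scene stay as the last step left them, time stands still between calls to the robot, and variables do not carry over. Pictures are saved under pics/ and viewed, and the job is handed in when it is done.

```bash
mkdir -p pics; python3 - <<'E'
from rig import *
import cv2
s=sense()
for k,v in s.items(): print(k,v)
for n in ("side","top"):
    p=snapshot(n); cv2.imwrite(f"pics/{n}0.png",cv2.resize(p["img"][:,:,::-1],(800,600),interpolation=cv2.INTER_CUBIC))
    print(n,p["camera_matrix"],p["k1"],p["extrinsics"],p["shot"])
    for t in ("cup","mat_top","knob_center","marked_jar","rotor","solvent","tin","plinth","front_point"):
        try: print(t,[(d["position"],round(d["p"],2)) for d in recognise(p,t)][:5])
        except Exception as e: print(t,e)
print(sense()["time_s"])
E
```

```text
time_s 0.0
joints [ 1.27642051  0.33287887 -0.06470765  1.4609568   0.02160596  1.34990415
 -0.08850466]
qd [ 0.00146284  0.00062009 -0.00097491 -0.00032162  0.00062806 -0.00071312
  0.00162994]
joint_efforts [-9.56452436e-05 -6.23257470e+01  2.42417562e-02 -3.89893055e+01
 -6.14387915e-02  3.98320402e-02  1.47364744e-04]
eef_pos [ 0.16766599 -0.60167824  0.2217422 ]
eef_rot [ 2.07640016  0.28546728 -2.07696008]
wrist_force [0.08422632 0.2927027  0.46060412]
moment [-0.05074512 -0.01358068  0.03030349]
gripper_width 0.08724788082038273
side [[382.01953257   0.         259.92418021]
 [  0.         382.01953257 190.89419797]
 [  0.           0.           1.        ]] -0.06796448183695657 [[-0.93726128 -0.27957113  0.2082817   0.25470499]
 [-0.34829753  0.72489987 -0.5943139   0.86180891]
 [ 0.01516963 -0.62957141 -0.77679452  1.22212846]
 [ 0.          0.          0.          1.        ]] 1
cup [([181.8, 270.6], 0.71), ([249.6, 220.7], 0.67), ([270.1, 307.5], 0.58), ([250.3, 237.3], 0.55)]
mat_top [([276.5, 180.2], 0.96), ([251.9, 219.0], 0.71), ([215.7, 178.9], 0.66)]
knob_center [([2
[... 385 characters left out ...]
.        ]] -0.005165219553305563 [[-2.47594687e-02 -9.97061897e-01  7.24882213e-02  4.76531226e-01]
 [-9.99693408e-01  2.46767840e-02 -2.03614653e-03  2.86622666e-03]
 [ 2.41387940e-04 -7.25164109e-02 -9.97367190e-01  1.44914836e+00]
 [ 0.00000000e+00  0.00000000e+00  0.00000000e+00  1.00000000e+00]] 2
cup [([158.3, 166.4], 0.94), ([215.3, 209.2], 0.75), ([159.6, 249.3], 0.65), ([266.4, 147.7], 0.55)]
mat_top [([292.6, 202.4], 0.89)]
knob_center [([224.2, 209.9], 0.69)]
marked_jar [([222.6, 211.0], 0.57)]
rotor [([224.8, 207.9], 0.79)]
solvent [([266.6, 146.2], 0.65), ([134.4, 199.5], 0.4)]
tin [([135.9, 199.6], 0.61)]
plinth [([383.8, 224.9], 0.62)]
front_point [([225.1, 209.8], 0.81)]
1.0
```

View pics/side0.png

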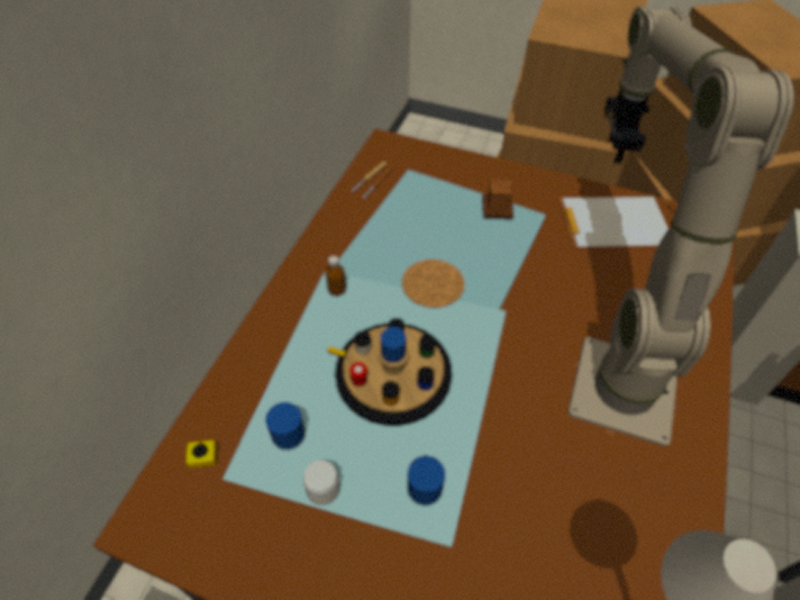

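View pics/top0.png

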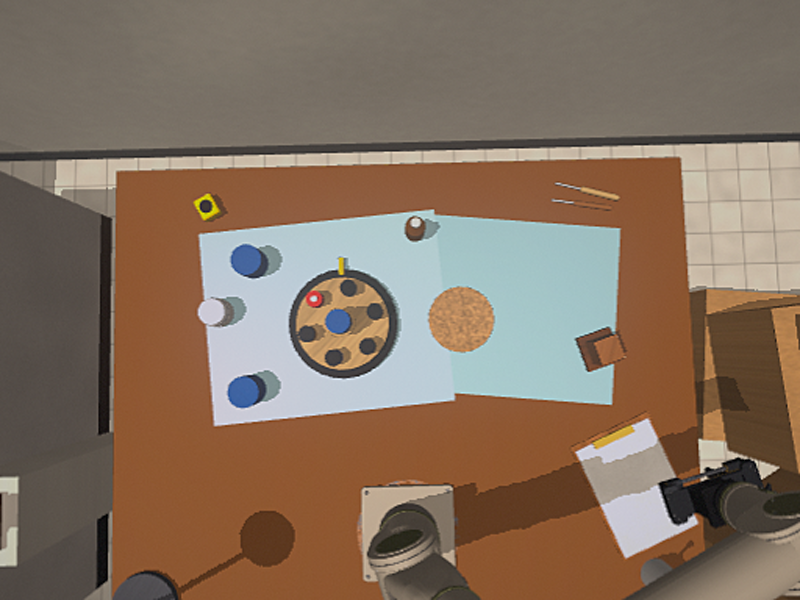

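Top view (800-px scale): candidates for the cup are blue at (338,321) on the carousel, and blue look-alikes at (248,261) and (247,391). There is also a white tin at (214,311). The job cup is the one on the knob. The mat is at (462,320), the red jar at (315,298), the pointer at (341,266), the bottle at (415,228) and the plinth at (601,349).

```bash
cat > h.py <<'E'
import numpy as np, cv2
from rig import *
def ray(p,uv):
    K=p["camera_matrix"];uv=np.atleast_2d(np.array(uv,float))
    d=(uv-[K[0,2],K[1,2]])/K[0,0]
    u=d.copy()
    for _ in range(20): u=d/(1+p["k1"]*(u**2).sum(1,keepdims=True))
    E=p["extrinsics"]
    return E[:3,3],np.c_[u,np.ones(len(u))]@E[:3,:3].T
def onz(p,uv,z):
    o,d=ray(p,uv); return o+d*((z-o[2])/d[:,2])[:,None]
def proj(p,X):
    E=p["extrinsics"];c=(np.atleast_2d(X)-E[:3,3])@E[:3,:3];u=c[:,:2]/c[:,2:]
    u=u*(1+p["k1"]*(u**2).sum(1,keepdims=True));K=p["camera_matrix"]
    return u*K[0,0]+[K[0,2],K[1,2]]
def save(p,name,box=None,k=None):
    im=p["img"][:,:,::-1]
    if box: x0,y0,x1,y1=box; im=im[y0:y1,x0:x1]
    k=min(800/im.shape[1],600/im.shape[0])
    cv2.imwrite("pics/"+name,cv2.resize(im,None,fx=k,fy=k,interpolation=cv2.INTER_NEAREST))
def blob(p,lo,hi,box):
    hsv=cv2.cvtColor(np.ascontiguousarray(p["img"]),cv2.COLOR_RGB2HSV)
    m=cv2.inRange(hsv,np.array(lo),np.array(hi));r=np.zeros_like(m);x0,y0,x1,y1=box;r[y0:y1,x0:x1]=m[y0:y1,x0:x1]
    n,l,s,c=cv2.connectedComponentsWithStats(r)
    i=1+np.argmax(s[1:,4]); return l==i,c[i],s[i]
def circ(p,mask,z):  # fit circle on plane z to hull of mask outline
    c=max(cv2.findContours(mask.astype(np.uint8),cv2.RETR_EXTERNAL,cv2.CHAIN_APPROX_NONE)[0],key=len)
    c=cv2.convexHull(c)[:,0]
    X=onz(p,c,z)[:,:2]
    A=np.c_[2*X,np.ones(len(X))];s=np.linalg.lstsq(A,(X**2).sum(1),rcond=None)[0]
    return s[:2],np.sqrt(s[2]+s[:2]@s[:2])
E
python3 - <<'E'
from h import *
p=snapshot("top");q=snapshot("side")
np.save("top1.npy",p,allow_pickle=True);np.save("side1.npy",q,allow_pickle=True)
save(p,"c_top1.png",(120,120,340,285));save(q,"c_side1.png",(140,140,330,330))
m,c,s=blob(p,(100,120,60),(125,255,255),(195,185,240,225));print("cup top",c,s,circ(p,m,.15),onz(p,[c],.15))
for b in ((140,140,180,185),(140,225,185,270)):
    m,c,s=blob(p,(100,120,60),(125,255,255),b);print("alike",c,s,circ(p,m,.07))
m,c,s=blob(p,(5,60,90),(22,255,255),(270,175,322,235));print("mat",c,s,circ(p,m,.005))
m,c,s=blob(p,(0,0,0),(179,255,70),(175,165,265,245));print("base",c,s,circ(p,m,.01),circ(p,m,.02))
m,c,s=blob(p,(22,150,120),(32,255,255),(205,155,230,182));print("ptr",c,s,onz(p,[c],.02))
m,c,s=blob(p,(0,180,100),(4,255,255),(190,180,215,200));print("red",c,s,circ(p,m,.081))
m,c,s=blob(q,(100,120,60),(125,255,255),(235,205,270,240));print("cup side",c,s);o,d=ray(q,[c]);print(onz(q,[c],.125))
for n,z,t in(("solvent",.1,p),("plinth",.09,p)):
    pass
print(onz(p,[[265.5,146]],.12),onz(p,[[384.6,223.4]],.07))
E
```

```text
cup top [215.90217391 205.15217391] [209 198  15  15 184] (array([0.5319995 , 0.15094135]), np.float64(0.02715694040883681)) [[0.53227441 0.15089089 0.15      ]]
alike [156.98958333 165.83333333] [148 157  19  19 288] (array([0.69431718, 0.38616144]), np.float64(0.03674714794696401))
alike [155.33653846 250.66987179] [146 241  20  20 312] (array([0.36756788, 0.39409646]), np.float64(0.037348895095327066))
mat [294.72955048 203.98305085] [ 274  184   42   41 1357] (array([ 0.53584558, -0.15056805]), np.float64(0.08350802978757207))
base [229.85271318 218.77906977] [185 173  69  69 516] (array([0.53146705, 0.15345625]), np.float64(0.13759926841470413)) (array([0.53108533, 0.15240987]), np.float64(0.1366431524765762))
ptr [217.90909091 169.93939394] [216 165   4  11  33] [[0.67928859 0.15531201 0.02      ]]
red [200.4        190.36666667] [197 187   8   9  30] (array([0.59208587, 0.21755854]), np.float64(0.015634975588253525))
cup side [251.38132296 219.28404669] [245 209  14  22 257]
[[0.53228916 0.15257961 0.125     ]]
[[ 0.75132224 -0.03569958  0.12      ]] [[ 0.44952575 -0.48662719  0.07      ]]
```

View pics/c_top1.png

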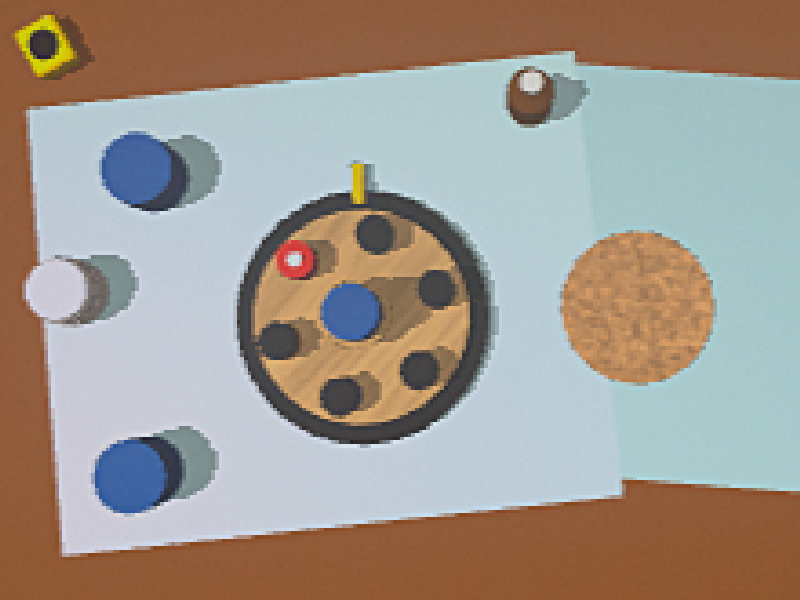

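View pics/c_side1.png

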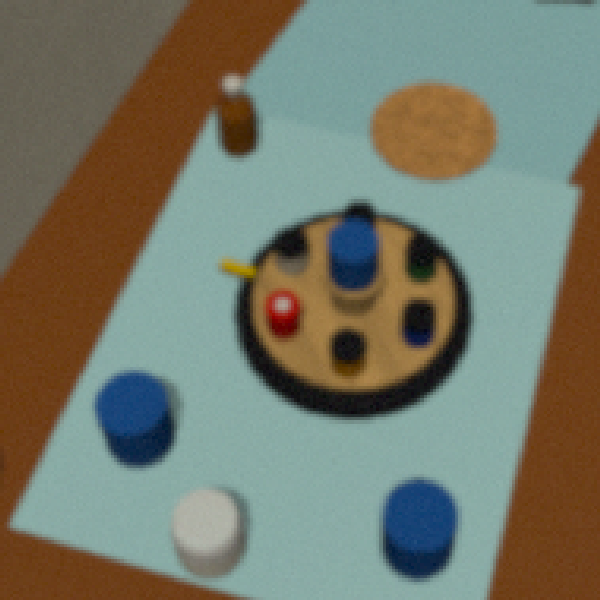

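```bash
python3 - <<'E'
from h import *
from scipy.spatial.transform import Rotation as R
p=np.load("top1.npy",allow_pickle=True).item();q=np.load("side1.npy",allow_pickle=True).item()
for t,b,b2 in((p,(190,178,215,205),(210,155,225,182)),(q,(215,225,245,255),(205,215,222,235))):
    m,c,s=blob(t,(0,130,60),(9,255,255),b)
    print("red",c,s,circ(t,m,.081),np.round(t["img"][int(c[1])-5:int(c[1])+6,int(c[0])],0).tolist())
    m,c,s=blob(t,(20,120,100),(34,255,255),b2);print("ptr",c,s,onz(t,[c],.02))
    ys,xs=np.nonzero(m);print(onz(t,np.c_[xs,ys],.024)[[0,-1]])
s=sense();print(R.from_rotvec(s["eef_rot"]).as_matrix().round(3),s["time_s"])
for X in [(.532,.1515,.15),(.532,.1515,.09),(.536,-.1505,.005)]: print(proj(p,X),proj(q,X))
E
```

```text
red [200.75714286 190.78571429] [196 186  11  11  70] (array([0.59198232, 0.21664099]), np.float64(0.02001235728613484)) [[218, 184, 121], [216, 61, 67], [210, 62, 61], [209, 56, 54], [207, 153, 154], [204, 223, 227], [205, 218, 221], [204, 232, 237], [210, 92, 90], [213, 65, 62], [217, 65, 65]]
ptr [217.94117647 170.08823529] [216 165   4  11  34] [[0.6786824 0.1551931 0.02     ]]
[[0.69878732 0.15819975 0.024     ]
 [0.65818922 0.15085803 0.024     ]]
red [229.00909091 238.96363636] [224 232  11  15 110] (array([0.58673084, 0.22864201]), np.float64(0.025791644229385256)) [[160, 67, 58], [165, 115, 104], [171, 149, 137], [173, 158, 146], [167, 143, 130], [165, 102, 94], [160, 55, 47], [146, 22, 4], [126, 6, 10], [107, 15, 8], [98, 0, 0]]
ptr [215.88372093 224.88372093] [210 222  12   7  43] [[0.67466298 0.15676731 0.02      ]]
[[0.69595171 0.15379967 0.024     ]
 [0.64959834 0.16501265 0.024     ]]
[[ 0.     0.268 -0.963]
 [-0.    -0.963 -0.268]
 [-1.     0.    -0.   ]] 1.1
[[215.73563606 205.23187805]] [[251.55636012 214.91146675]]
[[217.55434201 205.86155522]] [[251.58975225 224.69174934]]
[[294.67475005 203.82141954]] [[276.68817355 179.90555978]]
```

The crop confirms the job cup: it stands on the knob and measures about 58 mm across, while both look-alikes measure about 75 mm. The jar sits about 45.6° counter-clockwise of the pointer, at r = 88.5 mm as expected.

Next is a swing around the base along an arc, using equal rows.

```bash
cat >> h.py <<'E'
from scipy.spatial.transform import Rotation as R
def info(target=None):
    s=sense();M=R.from_rotvec(s["eef_rot"]).as_matrix();P=s["eef_pos"]
    print("t",round(s["time_s"],2),"pos",P.round(4),"yaw_y",np.degrees(np.arctan2(M[1,1],M[0,1])).round(2),"xaxis",M[:,0].round(3),"q",np.round(s["joints"],2),"F",s["wrist_force"].round(1),"w",round(s["gripper_width"],4))
    if target is not None: print("units in tool axes",((M.T@(np.array(target)-P))/.06).round(3), "mm", (1000*(np.array(target)-P)).round(1))
    return s,M,P
E
python3 - <<'E'
from h import *
s,M,P=info()
T=np.array([.532,.1515,P[2]])
def sim(row,n):
    p=P.copy();A=M.copy()
    for _ in range(n):
        p=p+A@(np.array([0,row[0],row[1]])*.06); A=A@R.from_rotvec([np.radians(10*row[2]),0,0]).as_matrix()
    return p,A
from scipy.optimize import least_squares
n=18
f=lambda r:np.r_[(sim(r,n)[0]-T)[:2]]
for d in (-.5,):
    r=least_squares(lambda v:f([v[0],v[1],d]),[-.1,-.8]).x;print(r)
    v=[round(r[0],3),round(r[1],3),d];print(v,sim(v,n)[0])
    p=P;print([np.linalg.norm(sim(v,k)[0][:2]).round(3) for k in range(0,19,3)])
E
```

```text
t 1.1 pos [ 0.1678 -0.6021  0.2226] yaw_y -74.43 xaxis [ 0. -0. -1.] q [ 1.28  0.33 -0.06  1.46  0.02  1.35 -0.09] F [-0.4  0.   0.1] w 0.087
[-0.0919428 -0.8555563]
[np.float64(-0.092), np.float64(-0.856), -0.5] [0.53218101 0.1518957  0.22253239]
[np.float64(0.625), np.float64(0.614), np.float64(0.602), np.float64(0.589), np.float64(0.576), np.float64(0.564), np.float64(0.553)]
```

```bash
python3 -m crank '[{"linear":[0,-0.092,-0.856],"delta_rot":[-0.5,0,0]},{"linear":[0,-0.092,-0.856],"delta_rot":[-0.5,0,0]},{"linear":[0,-0.092,-0.856],"delta_rot":[-0.5,0,0]},{"linear":[0,-0.092,-0.856],"delta_rot":[-0.5,0,0]},{"linear":[0,-0.092,-0.856],"delta_rot":[-0.5,0,0]},{"linear":[0,-0.092,-0.856],"delta_rot":[-0.5,0,0]},{"linear":[0,-0.092,-0.856],"delta_rot":[-0.5,0,0]},{"linear":[0,-0.092,-0.856],"delta_rot":[-0.5,0,0]},{"linear":[0,-0.092,-0.856],"delta_rot":[-0.5,0,0]},{"linear":[0,-0.092,-0.856],"delta_rot":[-0.5,0,0]},{"linear":[0,-0.092,-0.856],"delta_rot":[-0.5,0,0]},{"linear":[0,-0.092,-0.856],"delta_rot":[-0.5,0,0]},{"linear":[0,-0.092,-0.856],"delta_rot":[-0.5,0,0]},{"linear":[0,-0.092,-0.856],"delta_rot":[-0.5,0,0]},{"linear":[0,-0.092,-0.856],"delta_rot":[-0.5,0,0]},{"linear":[0,-0.092,-0.856],"delta_rot":[-0.5,0,0]},{"linear":[0,-0.092,-0.856],"delta_rot":[-0.5,0,0]},{"linear":[0,-0.092,-0.856],"delta_rot":[-0.5,0,0]},{"linear":[0,0,0],"delta_rot":[0,0,0]},{"linear":[0,0,0],"delta_rot":[0,0,0]}]' 0 20
python3 - <<'E'
from h import *
info([.532,.1515,.106])
p=snapshot("top");save(p,"top2.png",(120,120,340,285))
E
```

```text
time_s: 3.6
eef_pos: [0.5324, 0.1512, 0.2225]
eef_rot: [1.007, 1.325, -1.008]
wrist_force: [0.1, -0.6, 0.4]
gripper_width: 0.0875
t 3.6 pos [0.5324 0.1512 0.2225] yaw_y 15.52 xaxis [ 0.    -0.001 -1.   ] q [ 0.3   0.26 -0.77  1.62  0.19  1.34 -0.23] F [ 0.1 -0.6  0.4] w 0.0875
units in tool axes [ 1.942 -0.006 -0.008] mm [  -0.4    0.3 -116.5]
```

View pics/top2.png

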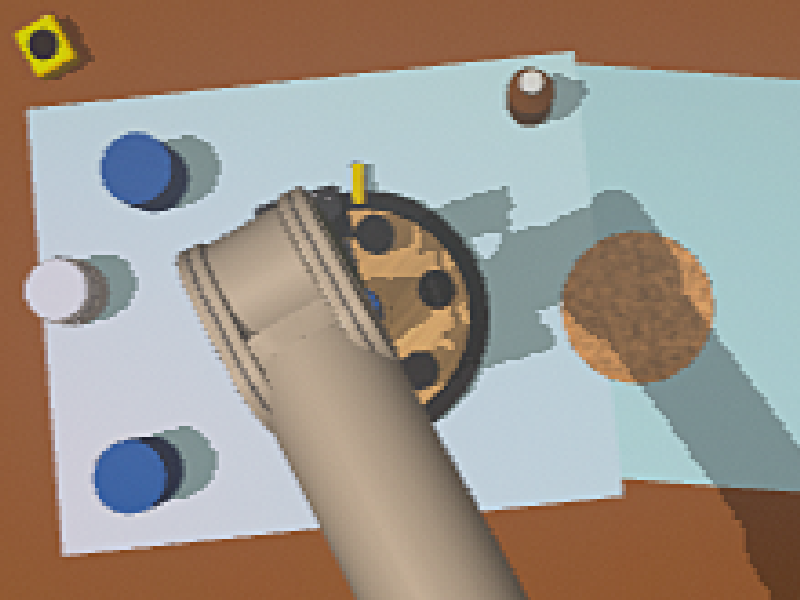

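The arm now hides the cup from above (crop around (350,310)), but the pointer at (360,185) stays visible. The TCP is within 0.5 mm of the cup axis. I'll descend, with the jaws straddling the cup.

```bash
python3 -m crank '[{"linear":[0.5,0,0],"delta_rot":[0,0,0]},{"linear":[0.5,0,0],"delta_rot":[0,0,0]},{"linear":[0.5,0,0],"delta_rot":[0,0,0]},{"linear":[0.44,0,0],"delta_rot":[0,0,0]},{"linear":[0,0,0],"delta_rot":[0,0,0]}]' 0 20
python3 - <<'E'
from h import *
info([.532,.1515,.106])
q=snapshot("side");save(q,"side3.png",(180,160,310,260))
E
```

```text
time_s: 4.28
eef_pos: [0.5314, 0.1499, 0.1044]
eef_rot: [1.006, 1.327, -1.011]
wrist_force: [1.1, 0.2, 0.5]
gripper_width: 0.0873
t 4.28 pos [0.5314 0.1499 0.1044] yaw_y 15.43 xaxis [-0.004 -0.001 -1.   ] q [ 0.27  0.37 -0.74  1.76  0.27  1.12 -0.29] F [1.1 0.2 0.5] w 0.0873
units in tool axes [-0.026  0.016 -0.023] mm [0.6 1.6 1.6]
```

View pics/side3.png

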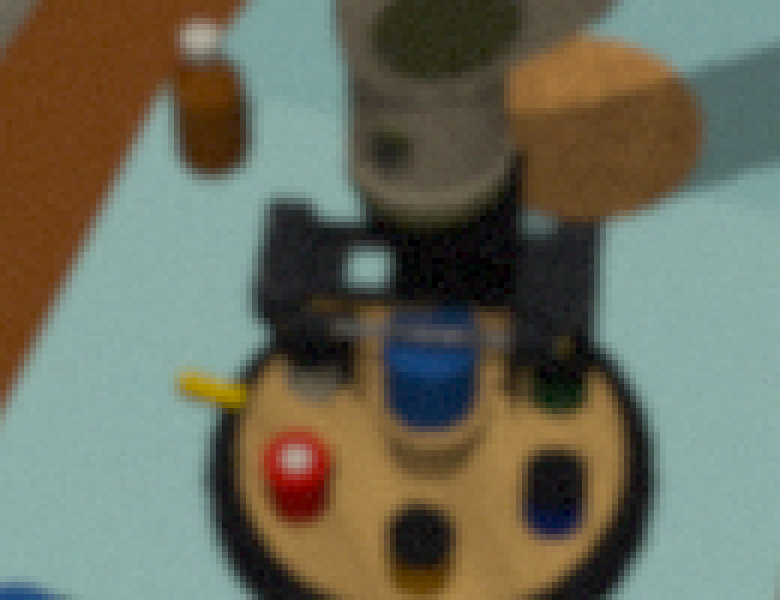

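The cup, at crop (430,375), sits midway between the open fingers. I'll close now.

```bash
python3 -m crank '[{"linear":[0,0,0],"delta_rot":[0,0,0]},{"linear":[0,0,0],"delta_rot":[0,0,0]},{"linear":[0,0,0],"delta_rot":[0,0,0]},{"linear":[0,0,0],"delta_rot":[0,0,0]},{"linear":[0,0,0],"delta_rot":[0,0,0]},{"linear":[0,0,0],"delta_rot":[0,0,0]}]' 255 18
```

```text
time_s: 5.08
eef_pos: [0.5323, 0.1519, 0.1065]
eef_rot: [1.007, 1.325, -1.007]
wrist_force: [-1.9, -1.1, 5.7]
gripper_width: 0.0581
```

Width is 58.1 mm, so this is the small cup and it's gripped. The rim is about 16.5 mm below the TCP. I'll lift straight up.

```bash
python3 -m crank '[{"linear":[-0.1,0,0],"delta_rot":[0,0,0]},{"linear":[-0.2,0,0],"delta_rot":[0,0,0]},{"linear":[-0.3,0,0],"delta_rot":[0,0,0]},{"linear":[-0.35,0,0],"delta_rot":[0,0,0]},{"linear":[-0.35,0,0],"delta_rot":[0,0,0]},{"linear":[-0.2,0,0],"delta_rot":[0,0,0]},{"linear":[0,0,0],"delta_rot":[0,0,0]}]'
python3 - <<'E'
from h import *
s,M,P=info([.536,-.1505,.196])
q=snapshot("side");save(q,"side4.png",(180,160,310,260))
E
```

```text
time_s: 5.95
eef_pos: [0.5326, 0.1521, 0.1972]
eef_rot: [1.007, 1.324, -1.006]
wrist_force: [-0.6, 0.1, -1.9]
gripper_width: 0.0581
t 5.95 pos [0.5326 0.1521 0.1972] yaw_y 15.57 xaxis [ 0.002  0.    -1.   ] q [ 0.3   0.28 -0.77  1.66  0.2   1.29 -0.24] F [-0.6  0.1 -1.9] w 0.0581
units in tool axes [ 0.019 -1.299  4.873] mm [   3.4 -302.6   -1.2]
```

View pics/side4.png

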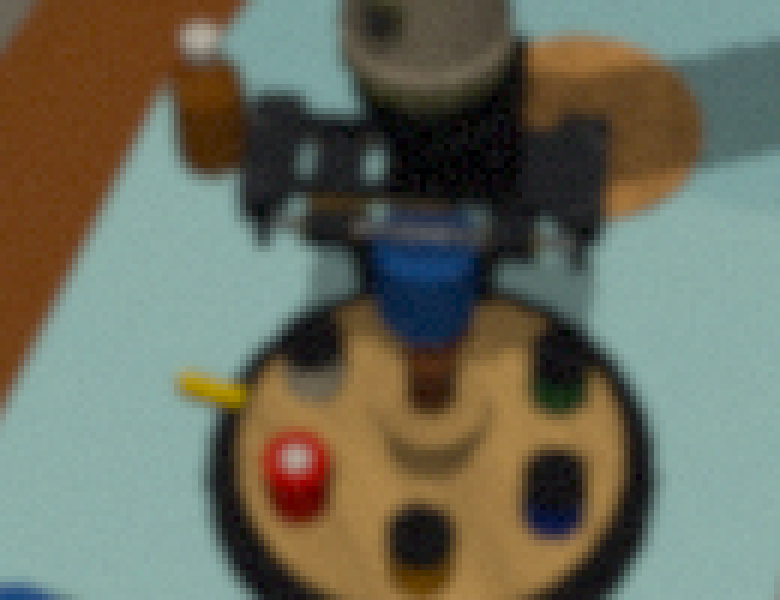

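The cup is clear: its rim is above the knob, which shows at crop (430,375), and the wrist reads −1.9 N of load. I'll carry it over to the mat.

```bash
python3 -m crank '[{"linear":[0,-0.08,0.3],"delta_rot":[0,0,0]},{"linear":[0,-0.16,0.6],"delta_rot":[0,0,0]},{"linear":[0,-0.18,0.68],"delta_rot":[0,0,0]},{"linear":[0,-0.18,0.68],"delta_rot":[0,0,0]},{"linear":[0,-0.18,0.68],"delta_rot":[0,0,0]},{"linear":[0,-0.18,0.68],"delta_rot":[0,0,0]},{"linear":[0,-0.18,0.65],"delta_rot":[0,0,0]},{"linear":[0,-0.12,0.4],"delta_rot":[0,0,0]},{"linear":[0.2,-0.04,0.2],"delta_rot":[0,0,0]},{"linear":[0.6,0,0],"delta_rot":[0,0,0]},{"linear":[0.6,0,0],"delta_rot":[0,0,0]},{"linear":[0.6,0,0],"delta_rot":[0,0,0]},{"linear":[0.3,0,0],"delta_rot":[0,0,0]},{"linear":[0,0,0],"delta_rot":[0,0,0]},{"linear":[0,0,0],"delta_rot":[0,0,0]}]'
python3 - <<'E'
from h import *
s,M,P=info([.536,-.1505,.0215])
q=snapshot("side");save(q,"side5.png",(220,120,350,220))
E
```

```text
time_s: 7.88
eef_pos: [0.5364, -0.1504, 0.0593]
eef_rot: [1.007, 1.324, -1.006]
wrist_force: [0.5, -0.4, -1.7]
gripper_width: 0.0584
t 7.88 pos [ 0.5364 -0.1504  0.0593] yaw_y 15.59 xaxis [ 0.002 -0.    -1.   ] q [ 0.67  0.39 -0.57  1.8   0.24  1.02  0.28] F [ 0.5 -0.4 -1.7] w 0.0584
units in tool axes [ 0.63  -0.007 -0.001] mm [ -0.4  -0.1 -37.8]
```

View pics/side5.png

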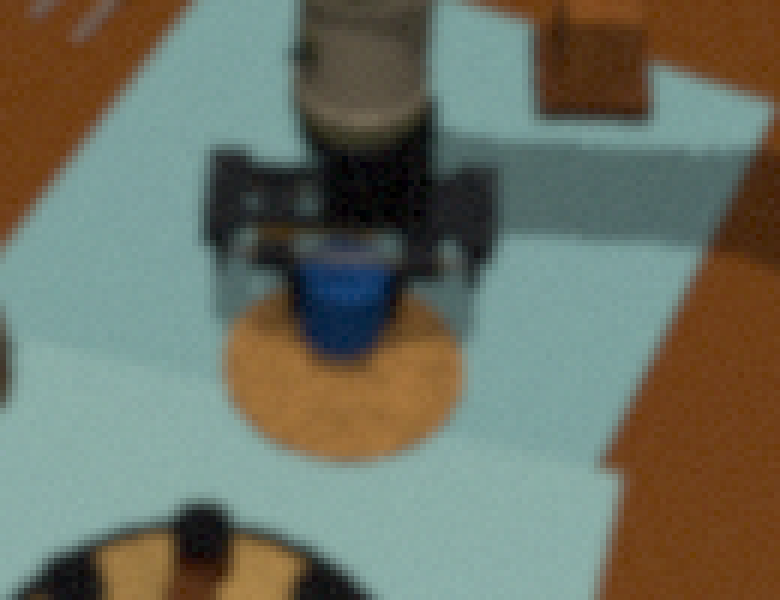

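The cup at (345,305) is over the mat centre at (345,365), still upright. I'll lower it, gently at the end.

```bash
python3 -m crank '[{"linear":[0.2,0,0],"delta_rot":[0,0,0]},{"linear":[0.2,0,0],"delta_rot":[0,0,0]},{"linear":[0.12,0,0],"delta_rot":[0,0,0]},{"linear":[0.04,0,0],"delta_rot":[0,0,0]},{"linear":[0,0,0],"delta_rot":[0,0,0]},{"linear":[0,0,0],"delta_rot":[0,0,0]}]'
python3 -m crank '[{"linear":[0.02,0,0],"delta_rot":[0,0,0]},{"linear":[0.02,0,0],"delta_rot":[0,0,0]},{"linear":[0,0,0],"delta_rot":[0,0,0]},{"linear":[0,0,0],"delta_rot":[0,0,0]}]'
```

```text
time_s: 8.68
eef_pos: [0.5358, -0.1506, 0.0249]
eef_rot: [1.007, 1.325, -1.006]
wrist_force: [0.4, -0.3, -0.3]
gripper_width: 0.0584
time_s: 9.18
eef_pos: [0.5355, -0.1505, 0.0222]
eef_rot: [1.007, 1.326, -1.007]
wrist_force: [-0.0, -0.2, -1.2]
gripper_width: 0.0583
```

```bash
python3 -m crank '[{"linear":[0.015,0,0],"delta_rot":[0,0,0]},{"linear":[0,0,0],"delta_rot":[0,0,0]},{"linear":[0,0,0],"delta_rot":[0,0,0]}]'
python3 -m crank '[{"linear":[0.015,0,0],"delta_rot":[0,0,0]},{"linear":[0,0,0],"delta_rot":[0,0,0]},{"linear":[0,0,0],"delta_rot":[0,0,0]}]'
```

```text
time_s: 9.55
eef_pos: [0.5356, -0.1506, 0.0215]
eef_rot: [1.007, 1.325, -1.007]
wrist_force: [-1.3, 0.1, 3.6]
gripper_width: 0.0585
time_s: 9.93
eef_pos: [0.5357, -0.1506, 0.0214]
eef_rot: [1.006, 1.325, -1.007]
wrist_force: [-5.3, 1.7, 13.6]
gripper_width: 0.0582
```

Contact is made (+13 N). I'll ease off a little, then open.

```bash
python3 -m crank '[{"linear":[-0.013,0,0],"delta_rot":[0,0,0]},{"linear":[0,0,0],"delta_rot":[0,0,0]}]'
python3 -m crank '[{"linear":[0,0,0],"delta_rot":[0,0,0]},{"linear":[0,0,0],"delta_rot":[0,0,0]},{"linear":[0,0,0],"delta_rot":[0,0,0]},{"linear":[0,0,0],"delta_rot":[0,0,0]},{"linear":[0,0,0],"delta_rot":[0,0,0]}]' 0
python3 -m crank '[{"linear":[-0.2,0,0],"delta_rot":[0,0,0]},{"linear":[-0.5,0,0],"delta_rot":[0,0,0]},{"linear":[-0.7,0,0],"delta_rot":[0,0,0]},{"linear":[-0.8,0,0],"delta_rot":[0,0,0]},{"linear":[-0.6,0,0],"delta_rot":[0,0,0]},{"linear":[0,0,0],"delta_rot":[0,0,0]},{"linear":[0,0,0],"delta_rot":[0,0,0]}]'
python3 - <<'E'
from h import *
s,M,P=info([.532,.1515,.190])
q=snapshot("side");save(q,"side6.png",(180,120,350,250))
m,c,s=blob(q,(100,120,60),(125,255,255),(255,150,295,205));print(c,s,onz(q,[c],.04))
E
```

```text
time_s: 10.18
eef_pos: [0.5356, -0.1505, 0.0215]
eef_rot: [1.007, 1.325, -1.007]
wrist_force: [-2.2, 0.4, 6.0]
gripper_width: 0.0578
time_s: 10.8
eef_pos: [0.5355, -0.1505, 0.0211]
eef_rot: [1.007, 1.326, -1.007]
wrist_force: [0.1, 0.2, 0.7]
gripper_width: 0.0866
time_s: 11.68
eef_pos: [0.5352, -0.1505, 0.1891]
eef_rot: [1.006, 1.326, -1.007]
wrist_force: [-1.5, -0.4, -0.0]
gripper_width: 0.0869
t 11.68 pos [ 0.5352 -0.1505  0.1891] yaw_y 15.58 xaxis [-0. -0. -1.] q [ 0.71  0.26 -0.6   1.67  0.15  1.26  0.35] F [-1.5 -0.4 -0. ] w 0.0869
units in tool axes [-0.017  1.3   -4.863] mm [ -3.2 302.    0.9]
[276.68072289 174.93373494] [271 167  12  17 166] [[ 0.53666082 -0.14700767  0.04      ]]
```

View pics/side6.png

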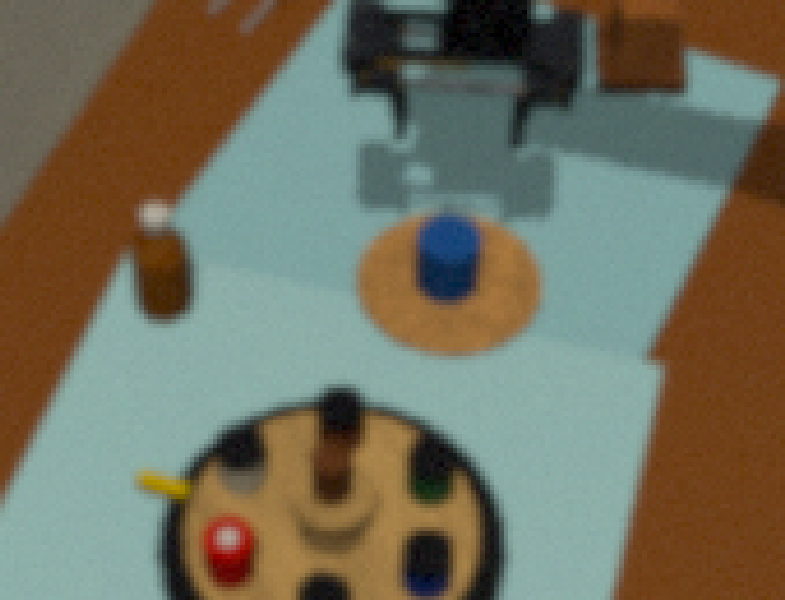

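The cup at crop (448,255) stands upright near the centre of the mat, and the bottle and plinth are where they were. I'll measure the carousel while the top view is clear, then travel back.

```bash
python3 - <<'E'
from h import *
p=snapshot("top");save(p,"top7.png",(170,145,260,255));np.save("top7.npy",p,allow_pickle=True)
m,c,s=blob(p,(100,120,60),(125,255,255),(280,190,310,220));print("cup",c,circ(p,m,.065))
m,c,s=blob(p,(0,130,60),(9,255,255),(190,178,215,205));print("red",circ(p,m,.081))
hsv=cv2.cvtColor(p["img"],cv2.COLOR_RGB2HSV)
m=(cv2.inRange(hsv[...,2],0,75)>0);m[:,:180]=0;m[:,258:]=0;m[:170]=0;m[248:]=0
for z in(.01,.02): print("base",circ(p,m,z))
E
python3 -m crank '[{"linear":[0,0.08,-0.3],"delta_rot":[0,0,0]},{"linear":[0,0.16,-0.6],"delta_rot":[0,0,0]},{"linear":[0,0.18,-0.68],"delta_rot":[0,0,0]},{"linear":[0,0.18,-0.68],"delta_rot":[0,0,0]},{"linear":[0,0.18,-0.68],"delta_rot":[0,0,0]},{"linear":[0,0.18,-0.68],"delta_rot":[0,0,0]},{"linear":[0,0.18,-0.65],"delta_rot":[0,0,0]},{"linear":[0,0.12,-0.4],"delta_rot":[0,0,0]},{"linear":[0,0.04,-0.19],"delta_rot":[0,0,0]},{"linear":[0,0,0],"delta_rot":[1,0,0]},{"linear":[0,0,0],"delta_rot":[1,0,0]},{"linear":[0,0,0],"delta_rot":[1,0,0]},{"linear":[0,0,0],"delta_rot":[1,0,0]},{"linear":[0,0,0],"delta_rot":[1,0,0]},{"linear":[0,0,0],"delta_rot":[0.8,0,0]},{"linear":[0,0,0],"delta_rot":[0,0,0]},{"linear":[0,0,0],"delta_rot":[0,0,0]}]'
python3 - <<'E'
from h import *
s,M,P=info([.532,.1515,.101])
E
```

```text
cup [291.37037037 204.31481481] (array([ 0.53338538, -0.13620929]), np.float64(0.019763736554495228))
red (array([0.5921591, 0.2167314]), np.float64(0.019774241293973614))
base (array([0.53221081, 0.15343773]), np.float64(0.1383791891487856))
base (array([0.53182391, 0.15239147]), np.float64(0.13741765388937088))
time_s: 13.9
eef_pos: [0.5322, 0.1512, 0.189]
eef_rot: [1.728, 0.765, -1.729]
wrist_force: [0.7, -0.1, -0.6]
gripper_width: 0.0871
t 13.9 pos [0.5322 0.1512 0.189 ] yaw_y -42.26 xaxis [-0. -0. -1.] q [ 0.19  0.26 -0.64  1.67  0.16  1.27 -1.22] F [ 0.7 -0.1 -0.6] w 0.0871
units in tool axes [ 1.466 -0.006 -0.002] mm [ -0.2   0.3 -88. ]
```

View pics/top7.png

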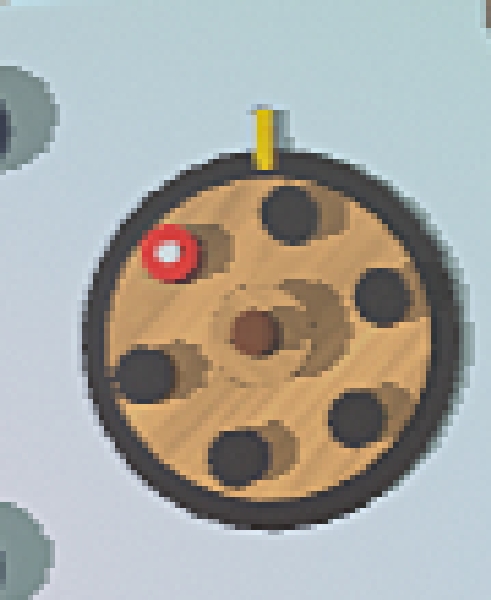

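Top view: the knob is at (256,333), the red jar at (170,252) and the pointer at (264,138). The jar is at 47.1° and the pointer at about 1.5°. I'll descend on the knob and grip.

```bash
python3 -m crank '[{"linear":[0.4,0,0],"delta_rot":[0,0,0]},{"linear":[0.4,0,0],"delta_rot":[0,0,0]},{"linear":[0.4,0,0],"delta_rot":[0,0,0]},{"linear":[0.26,0,0],"delta_rot":[0,0,0]},{"linear":[0,0,0],"delta_rot":[0,0,0]},{"linear":[0,0,0],"delta_rot":[0,0,0]}]'
python3 -m crank '[{"linear":[0,0,0],"delta_rot":[0,0,0]},{"linear":[0,0,0],"delta_rot":[0,0,0]},{"linear":[0,0,0],"delta_rot":[0,0,0]},{"linear":[0,0,0],"delta_rot":[0,0,0]},{"linear":[0,0,0],"delta_rot":[0,0,0]},{"linear":[0,0,0],"delta_rot":[0,0,0]},{"linear":[0,0,0],"delta_rot":[0,0,0]}]' 255 30
python3 - <<'E'
from h import *
s,M,P=info([.532,.1515,.101])
q=snapshot("side");save(q,"side8.png",(180,160,310,260))
p=snapshot("top");save(p,"top8.png",(170,145,260,255))
E
```

```text
time_s: 14.65
eef_pos: [0.5329, 0.1516, 0.1024]
eef_rot: [1.731, 0.763, -1.729]
wrist_force: [-0.0, 0.4, 0.2]
gripper_width: 0.0872
time_s: 15.52
eef_pos: [0.5303, 0.1533, 0.1014]
eef_rot: [1.727, 0.767, -1.732]
wrist_force: [-9.6, 4.1, 4.7]
gripper_width: 0.0311
t 15.53 pos [0.5303 0.1533 0.1014] yaw_y -42.31 xaxis [-0.004  0.001 -1.   ] q [ 0.17  0.34 -0.62  1.77  0.22  1.1  -1.27] F [-9.6  4.1  4.7] w 0.0311
units in tool axes [0.006 0.041 0.002] mm [ 1.7 -1.8 -0.4]
```

View pics/side8.png

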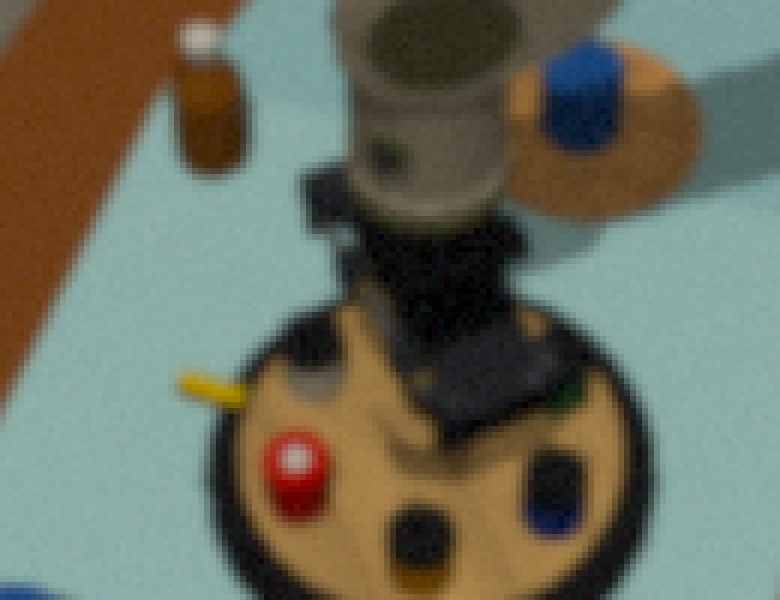

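View pics/top8.png

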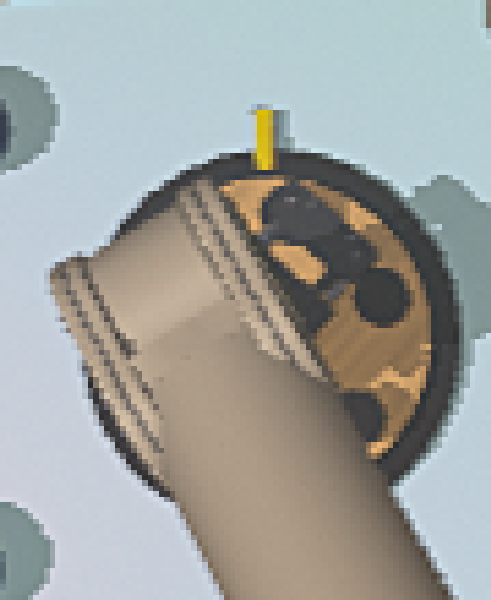

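The knob is gripped at 31 mm, but the arm was pulled about 2.8 mm along −y of the tool, so the true axis is there. I'll relieve that offset, then turn clockwise about 45°.

```bash
python3 -m crank '[{"linear":[0,-0.045,0],"delta_rot":[0,0,0]},{"linear":[0,0,0],"delta_rot":[0,0,0]},{"linear":[0,0,0],"delta_rot":[0,0,0]}]'
python3 -m crank '[{"linear":[0,0,0],"delta_rot":[0.5,0,0]},{"linear":[0,0,0],"delta_rot":[0.5,0,0]},{"linear":[0,0,0],"delta_rot":[0.5,0,0]},{"linear":[0,0,0],"delta_rot":[0.5,0,0]},{"linear":[0,0,0],"delta_rot":[0,0,0]}]'
python3 - <<'E'
from h import *
s,M,P=info([.5303,.1533,.101])
print(s["moment"])
q=snapshot("side");save(q,"side9.png",(180,160,310,260))
E
```

```text
time_s: 16.0
eef_pos: [0.5302, 0.1533, 0.1014]
eef_rot: [1.73, 0.763, -1.731]
wrist_force: [-0.2, 2.3, -1.4]
gripper_width: 0.0313
time_s: 16.62
eef_pos: [0.5303, 0.1531, 0.1014]
eef_rot: [1.953, 0.479, -1.953]
wrist_force: [0.2, 0.4, -2.2]
gripper_width: 0.0315
t 16.62 pos [0.5303 0.1531 0.1014] yaw_y -62.41 xaxis [-0. -0. -1.] q [ 0.12  0.33 -0.57  1.78  0.2   1.09 -1.6 ] F [ 0.2  0.4 -2.2] w 0.0315
units in tool axes [ 0.007 -0.003 -0.001] mm [-0.   0.2 -0.4]
[ 0.55483059  0.11176531 -0.06315091]
```

View pics/side9.png

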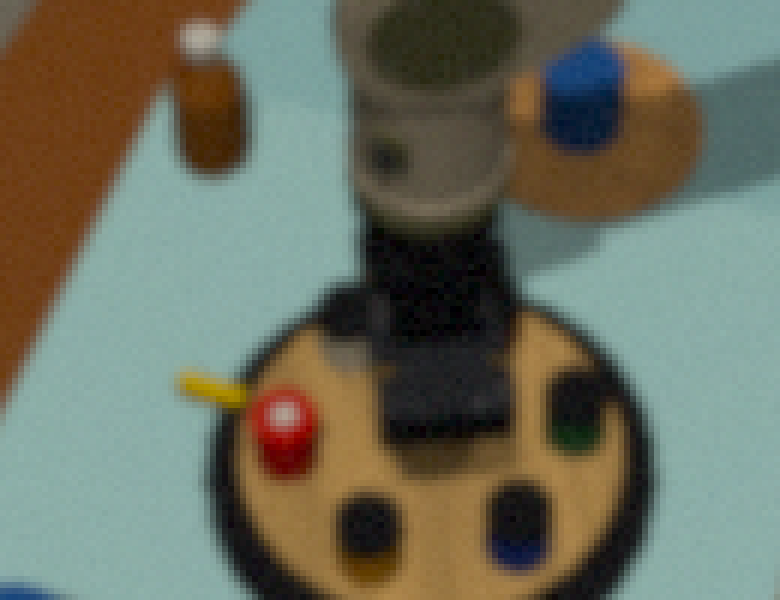

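The carousel follows the grip with no slip: the red jar moved to (285,430) and the wrist forces are low. I'll refine the required total angle from the clear top view, taking jar ring centre to jar and base centre to pointer.

```bash
python3 - <<'E'
from h import *
from scipy.optimize import least_squares
p=np.load("top7.npy",allow_pickle=True).item()
im=p["img"];hsv=cv2.cvtColor(im,cv2.COLOR_RGB2HSV)
# jar lids: circles in pixel, fit on plane
m=((hsv[...,2]<70)&(hsv[...,1]<140)).astype(np.uint8)
c0=np.array([.532,.152]);J=[]
a0=47.1
for k in range(6):
    a=np.radians(a0+60*k);X=np.r_[c0+.088*np.array([np.cos(a),np.sin(a)]),.081]
    u=proj(p,X)[0]
    yy,xx=np.mgrid[:384,:512];near=np.hypot(xx-u[0],yy-u[1])<8
    if k==0: mm=(hsv[...,1]>130)&((hsv[...,0]<9)|(hsv[...,0]>172))&near
    else: mm=(m>0)&near
    cc,r=circ(p,mm,.081);J.append(cc);print(k,cc.round(4),r.round(4),X[:2].round(4))
J=np.array(J)
def f(v): 
    a=v[2]+np.radians(60)*np.arange(6);return (J-v[:2]-v[3]*np.c_[np.cos(a),np.sin(a)]).ravel()
r=least_squares(f,[*c0,np.radians(47),.088],loss="soft_l1",f_scale=.001);print("ring",r.x[:2],np.degrees(r.x[2]),r.x[3],(f(r.x)*1e3).round(1))
# pointer: weighted yellowness
x0,y0,x1,y1=208,160,230,184
B=im[y0:y1,x0:x1].astype(float);w=np.clip(B[...,:2].min(2)-B[...,2]-60,0,None)
yy,xx=np.mgrid[y0:y1,x0:x1]
rows=[(np.sum(xx[i]*w[i])/w[i].sum(),yy[i,0]) for i in range(len(w)) if w[i].sum()>150]
P=onz(p,rows,.024)[:,:2];print(P.round(4).tolist());L=np.polyfit(P[:,0],P[:,1],1);print("ptr line slope",np.degrees(np.arctan(L[0])),"y at axis",np.polyval(L,.532))
mc=P.mean(0)
# base outer ring
mb=(hsv[...,2]<75);mb[:,:180]=0;mb[:,258:]=0;mb[:170]=0;mb[248:]=0
for z in(.01,.015,.02):
    b,rb=circ(p,mb,z);print(z,b,rb,"ptr ang",np.degrees(np.arctan2(*(mc-b)[::-1])))
print("ptr ang ring centre",np.degrees(np.arctan2(*(mc-r.x[:2])[::-1])),"robot axis",np.degrees(np.arctan2(*(mc-[.5303,.1532])[::-1])))
E
```

```text
0 [0.5922 0.2167] 0.0198 [0.5919 0.2165]
1 [0.5164 0.2256] 0.0061 [0.5061 0.2361]
2 [0.4471 0.17  ] 0.0192 [0.4462 0.1716]
3 [0.4717 0.0879] 0.0177 [0.4721 0.0875]
4 [0.5578 0.0698] 0.0164 [0.5579 0.0679]
5 [0.6161 0.1416] 0.0087 [0.6178 0.1324]
ring [0.53199213 0.15206565] 47.57851584872217 0.08651020552611201 [ 1.8  0.8 10.5 -8.9 -0.4 -0.7 -1.9 -0.3 -0.3  0.3 -0.4  8.1]
[[0.6987, 0.1549], [0.6947, 0.1552], [0.6906, 0.1554], [0.6866, 0.1553], [0.6825, 0.1553], [0.6785, 0.1554], [0.6744, 0.1554], [0.6704, 0.1554], [0.6664, 0.1558], [0.6623, 0.1549], [0.6583, 0.155]]
ptr line slope -0.08379352581403628 y at axis 0.15548958462093213
0.01 [0.53221362 0.15349633] 0.13834697879864188 ptr ang 0.696777681828194
0.015 [0.53202016 0.15297299] 0.13786632307661179 ptr ang 0.900527149557391
0.02 [0.53182671 0.15244966] 0.137385667354582 ptr ang 1.103716441110702
ptr ang ring centre 1.255083434762559 robot axis 0.8023289262158679
```

```bash
cat > ring.py <<'E'
from h import *
from scipy.optimize import least_squares
# model-fit: maximise contrast of lid discs: dark/red vs. surroundings, in the plane of the lids; params cx,cy,ang
def lidscore(p,v,ks=range(6)):
    im=p["img"].astype(np.float32); L=cv2.GaussianBlur(im[...,1],(0,0),.6)  # green: dark for black and red lids
    out=[]
    for k in ks:
        a=v[2]+np.pi/3*k; c=np.array(v[:2])+.088*np.array([np.cos(a),np.sin(a)])
        t=np.linspace(0,2*np.pi,48,endpoint=False); 
        s=0
        for r,w in((.0175,-1),(.0235,1)):
            X=np.c_[c+r*np.c_[np.cos(t),np.sin(t)],np.full(48,.081)];u=proj(p,X).astype(np.float32)
            s=s+w*cv2.remap(L,u[:,0].copy(),u[:,1].copy(),cv2.INTER_CUBIC).ravel()
        out.append(np.clip(s,-40,70).mean())
    return np.sum(out)
E
python3 - <<'E'
from ring import *
from scipy.optimize import minimize
for f in("top7.npy","top1.npy","side1.npy"):
    p=np.load(f,allow_pickle=True).item()
    ks=range(6)
    best=max(((minimize(lambda v:-lidscore(p,v,ks),[x,y,np.radians(a)],method="Nelder-Mead",options=dict(initial_simplex=[[x,y,np.radians(a)],[x+.003,y,np.radians(a)],[x,y+.003,np.radians(a)],[x,y,np.radians(a+2)]]))) for x in(.53,.534) for y in(.15,.154) for a in(46,48)),key=lambda r:-r.fun)
    print(f,best.x[:2].round(4),np.degrees(best.x[2]).round(2),-best.fun)
    # yellow pointer
E
```

```text
top7.npy [0.5312 0.1509] 47.01 320.8047790527344
top1.npy [0.5312 0.1511] 47.02 309.3076171875
side1.npy [0.5301 0.1576] 46.65 215.77188110351562
```

```bash
python3 - <<'E'
from ring import *
from scipy.optimize import minimize
def disc(p,v,r,z,d=.004,ch=0):
    L=cv2.GaussianBlur(p["img"][...,ch].astype(np.float32),(0,0),.6);t=np.linspace(0,2*np.pi,180,endpoint=False);s=0
    for rr,w in((r-d,1),(r+d,-1)):
        u=proj(p,np.c_[np.array(v[:2])+rr*np.c_[np.cos(t),np.sin(t)],np.full(180,z)]).astype(np.float32)
        s=s+w*cv2.remap(L,u[:,0].copy(),u[:,1].copy(),cv2.INTER_CUBIC).ravel()
    return np.clip(s,0,80).mean()
for f,b in(("top7.npy",(208,160,230,184)),("side1.npy",(204,216,226,236))):
    p=np.load(f,allow_pickle=True).item()
    r=min((minimize(lambda v:-disc(p,v,.118,.036),[x,y],method="Nelder-Mead",options=dict(initial_simplex=[[x,y],[x+.003,y],[x,y+.003]])) for x in(.529,.534) for y in(.149,.153,.157)),key=lambda r:r.fun)
    c=r.x
    rl=min((minimize(lambda v:disc(p,v,.140,.02,ch=2)*0-(-np.mean(0)) if 0 else -disc2(v),[.532,.152]) for disc2 in [lambda v:0]),key=lambda r:r.fun)
    x0,y0,x1,y1=b;B=p["img"][y0:y1,x0:x1].astype(float);w=np.clip(B[...,:2].min(2)-B[...,2]-50,0,None)
    yy,xx=np.mgrid[y0:y1,x0:x1];sel=w>15
    X=onz(p,np.c_[xx[sel],yy[sel]],.022)[:,:2];ww=w[sel];m=(X*ww[:,None]).sum(0)/ww.sum()
    D=X-m;C=(D*ww[:,None]).T@D;e=np.linalg.eigh(C)[1][:,1]
    print(f,"disc",c.round(4),-r.fun,"ptr",m.round(4),"ang",np.degrees(np.arctan2(*(m-c)[::-1])).round(2),"principal",np.degrees(np.arctan(e[1]/e[0])).round(2))
    m2,cc,s=blob(p,(0,130,60),(9,255,255),(190,178,215,205) if 'top' in f else (215,225,245,255))
E
```

```text
top7.npy disc [0.5315 0.1543] 77.71498107910156 ptr [0.6796 0.1554] ang 0.45 principal -0.31
side1.npy disc [0.53   0.1573] 56.03294372558594 ptr [0.6755 0.1576] ang 0.13 principal 2.59
```

The pointer direction is about 0.3° and the jar started at about 46.8°, so 46.5° total. 20.1° is done, leaving about 26.4°.

```bash
python3 -m crank '[{"linear":[0,0,0],"delta_rot":[0.4,0,0]},{"linear":[0,0,0],"delta_rot":[0.5,0,0]},{"linear":[0,0,0],"delta_rot":[0.5,0,0]},{"linear":[0,0,0],"delta_rot":[0.5,0,0]},{"linear":[0,0,0],"delta_rot":[0.5,0,0]},{"linear":[0,0,0],"delta_rot":[0.24,0,0]},{"linear":[0,0,0],"delta_rot":[0,0,0]},{"linear":[0,0,0],"delta_rot":[0,0,0]}]'
python3 - <<'E'
from ring import *
s,M,P=info([.5303,.1533,.101]);print(s["moment"],np.abs(s["qd"]).max())
q=snapshot("side");save(q,"side10.png",(180,180,310,280));np.save("side10.npy",q,allow_pickle=True)
p=snapshot("top");save(p,"top10.png",(170,145,260,255));np.save("top10.npy",p,allow_pickle=True)
E
```

```text
time_s: 17.68
eef_pos: [0.5304, 0.1528, 0.1014]
eef_rot: [2.21, 0.024, -2.21]
wrist_force: [1.5, -0.2, -2.6]
gripper_width: 0.031
t 17.68 pos [0.5304 0.1528 0.1014] yaw_y -88.74 xaxis [-0. -0. -1.] q [ 0.07  0.32 -0.5   1.78  0.17  1.09 -2.04] F [ 1.5 -0.2 -2.6] w 0.031
units in tool axes [ 0.007 -0.008  0.002] mm [-0.1  0.5 -0.4]
[ 0.29747895 -0.04747231 -0.04151656] 0.005716604530394698
```

View pics/side10.png

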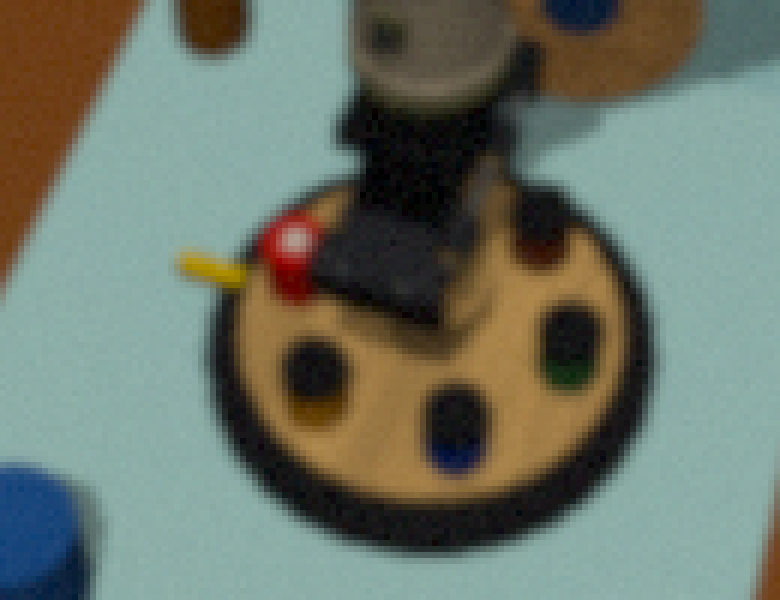

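View pics/top10.png

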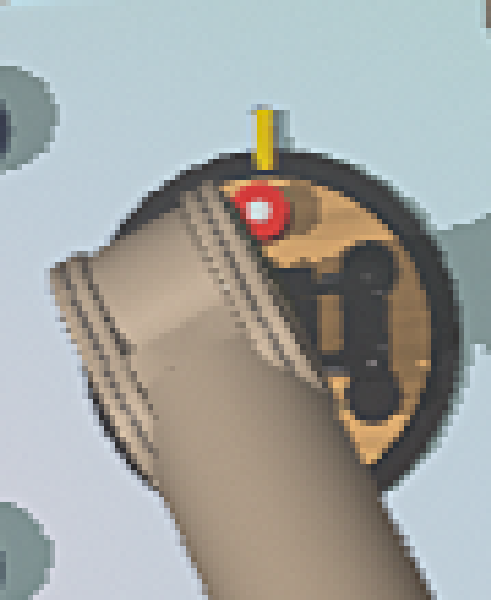

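```bash
python3 - <<'E'
from ring import *
from scipy.optimize import minimize
p=np.load("top10.npy",allow_pickle=True).item();q=np.load("side10.npy",allow_pickle=True).item()
def one(t,c,r1=.0175,r2=.0235):
    im=t["img"].astype(np.float32);L=cv2.GaussianBlur(im[...,0]-im[...,1],(0,0),.6);a=np.linspace(0,2*np.pi,48,endpoint=False);s=0
    for r,w in((r1,1),(r2,-1)):
        u=proj(t,np.c_[np.array(c)+r*np.c_[np.cos(a),np.sin(a)],np.full(48,.081)]).astype(np.float32);s=s+w*cv2.remap(L,u[:,0].copy(),u[:,1].copy(),cv2.INTER_CUBIC).ravel()
    return np.clip(s,-60,100).mean()
def fit(t,x,y):
    return minimize(lambda v:-one(t,v),[x,y],method="Nelder-Mead",options=dict(initial_simplex=[[x,y],[x+.004,y],[x,y+.004]])).x
def dot(t,c):
    u=proj(t,np.r_[c,.081])[0].round().astype(int);w=5
    B=t["img"][u[1]-w:u[1]+w+1,u[0]-w:u[0]+w+1].astype(float);g=np.clip(B.min(2)-(110 if t is p or t is p0 else 70),0,None)
    yy,xx=np.mgrid[u[1]-w:u[1]+w+1,u[0]-w:u[0]+w+1];rr=np.hypot(xx-u[0],yy-u[1])<3.6;g=g*rr
    return onz(t,[[(xx*g).sum()/g.sum(),(yy*g).sum()/g.sum()]],.081)[0,:2]
p0=np.load("top7.npy",allow_pickle=True).item();q0=np.load("side1.npy",allow_pickle=True).item()
for n,a,b in(("top",p0,p),("side",q0,q)):
    f0=fit(a,.592,.2165);f1=fit(b,.619,.153)
    d0,d1=dot(a,f0),dot(b,f1)
    print(n,"lid",f0.round(4),f1.round(4),"dot",d0.round(4),d1.round(4))
    for A,B in((f0,f1),(d0,d1)):
        # axis from chord, turn 46.43 deg cw
        th=-np.radians(46.43);Rm=np.array([[np.cos(th),-np.sin(th)],[np.sin(th),np.cos(th)]])
        c=np.linalg.solve(np.eye(2)-Rm,B-Rm@A);print("  axis",c.round(4),"r",np.linalg.norm(B-c).round(4),"ang",np.degrees(np.arctan2(*(B-c)[::-1])).round(2), "chord-derived turn for r=.088",np.degrees(2*np.arcsin(np.linalg.norm(B-A)/2/.088)).round(2))
E
```

```text
top lid [0.5924 0.2174] [0.6215 0.152 ] dot [0.5919 0.2175] [0.6202 0.1538]
  axis [0.5307 0.1507] r 0.0909 ang 0.8 chord-derived turn for r=.088 48.03
  axis [0.5317 0.1527] r 0.0885 ang 0.69 chord-derived turn for r=.088 46.69
side lid [0.5909 0.2205] [0.621  0.1568] dot [0.5916 0.2184] [0.6196 0.1545]
  axis [0.5317 0.1536] r 0.0893 ang 2.04 chord-derived turn for r=.088 47.18
  axis [0.5311 0.1539] r 0.0884 ang 0.41 chord-derived turn for r=.088 46.68
```

The dot-based jar angle is 0.4–0.7° and the pointer estimates centre on about 0.5°, so they agree within measurement error. One last whole-scene check before handing in.

```bash
python3 -m crank '[{"linear":[0,0,0],"delta_rot":[0,0,0]},{"linear":[0,0,0],"delta_rot":[0,0,0]},{"linear":[0,0,0],"delta_rot":[0,0,0]},{"linear":[0,0,0],"delta_rot":[0,0,0]}]'
python3 - <<'E'
from ring import *
p=snapshot("top");save(p,"top11.png",(120,120,400,285))
m,c,s=blob(p,(100,120,60),(125,255,255),(275,185,315,225));print("cup",c,s,circ(p,m,.065))
s,_,_=info();print(np.abs(s["qd"]).max())
E
```

```text
time_s: 18.27
eef_pos: [0.5304, 0.1528, 0.1014]
eef_rot: [2.211, 0.022, -2.211]
wrist_force: [1.4, -1.9, -5.1]
gripper_width: 0.0311
cup [295.96226415 202.64779874] [289 196  15  15 159] (array([ 0.53704626, -0.14870012]), np.float64(0.02759937162934138))
t 18.32 pos [0.5304 0.1529 0.1014] yaw_y -88.83 xaxis [ 0. -0. -1.] q [ 0.06  0.32 -0.5   1.78  0.17  1.09 -2.04] F [ 1.  -2.1 -4.3] w 0.0315
0.003041539396659535
```

View pics/top11.png

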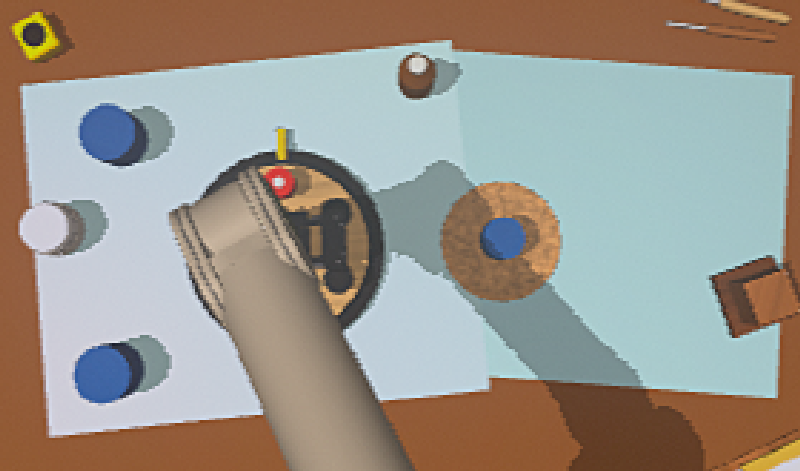

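The cup is centred on the mat at (503,238). The red jar at (280,182) is in line with the pointer at (282,145), and everything else is undisturbed. Handing in.

```bash
python3 -c "
from rig import *
print(hand_in())"
```

```text
the job is handed in; nothing more can be done
None
```

I lifted the 58 mm blue cup off the knob and set it mouth down on the cork mat, gently and under force feedback. I then gripped the knob, turned the carousel about 46.4° clockwise, and handed in at about 18 s still gripping it at rest.

**Cup:** the last picture shows it standing about 2 mm from the mat's centre. The bottle, tin, plinth and larger cups look untouched.

**Jar alignment:** the jar's white dot measures 0.4–0.7°. My estimates of the pointer direction ranged from −0.3° to about 1.5°, around 0.5°, and one scattered reading from the blurrier side camera gave 2.6°. One lid-outline fit from that camera put the jar at 2.0°. I trusted the dot measurements, so alignment is good to roughly ±0.5–1°.

**Knob position:** the knob turned out about 3 mm from where the camera placed it. I shifted the grip to match before turning, and wrist forces stayed low during the turn.

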